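# Comb the stirring rods into their grooved tray

### The job

The three white stirring rods lie askew on top of the grooved tray. Take the rake by its grip and comb the rods with its tines until each one lies in a groove of its own, all the way down; then put the rake back upright on its rest. Do not touch the rods with the gripper, keep them in the tray, and leave the other things on the bench alone.

Things in the scene. Friction and masses are not known exactly. Their poses are not given: they have to be found in the camera images.
- tray: fixed grey tray on the bench, 142 mm (x) by 208 mm (y), origin at the centre of its underside. Inside 130 (x) by 196 mm (y); outer wall 6 mm thick, rim 26 mm above the bench. 14 straight grooves run along its x, side by side along y at 14 mm pitch (centres at y = -91, -77 ... +91 mm), 11 mm wide, 10 mm deep
- tray_top (a point): middle of the tray at the height of its ridge tops, 14 mm above the bench (axes as the tray's). Rods start within 83 mm of it in y: the strips inside the two y walls are free. Rods swept along y by tines just above the ridges turn in line with the rake and drop into the next empty groove, their tops then 2 mm below the ridges
- rod_a: white ceramic stirring rod with rounded ends, 110 mm long, 8 mm diameter, 22 g; origin at its centre, x axis along it. At the start it lies 0.33 to 0.48 rad askew (either way) across the tray's ridges, centre 18 mm above the bench; seated in a groove its centre is 8 mm above the bench
- rod_b: white ceramic stirring rod with rounded ends, 110 mm long, 8 mm diameter, 22 g; origin at its centre, x axis along it. At the start it lies 0.33 to 0.48 rad askew (either way) across the tray's ridges, centre 18 mm above the bench; seated in a groove its centre is 8 mm above the bench
- rod_c: white ceramic stirring rod with rounded ends, 110 mm long, 8 mm diameter, 22 g; origin at its centre, x axis along it. At the start it lies 0.33 to 0.48 rad askew (either way) across the tray's ridges, centre 18 mm above the bench; seated in a groove its centre is 8 mm above the bench
- rake_grip (a point): centre of the rake's grip, an upright black block 18 mm thick (x), 50 mm wide (y), 54 mm high, to be pinched from above across the 18 mm; its top is 27 mm above this point, its foot (on the bar) 27 mm below. z up, y along bar and row of tines. Rake mass about 150 g. At the start it stands on its rest, this point 77 mm above the bench
- rake_tips (a point): middle of the row of tine tips, 61 mm below the grip's centre. Nine steel tines of 4 mm diameter, 12 mm apart, in one row 100 mm long along y, point 24 mm down from an aluminium bar 136 mm long (y), 24 mm deep (x), 10 mm thick, on which the grip stands
- rest: fixed white rest, 60 mm (x) by 160 mm (y), origin at the centre of its underside, on the bench. Two pillars 40 mm high, 63 mm either side along y, carry the ends of the rake's bar, the tines hanging between them; 8 mm lips leave 6 mm play each way in x, 54 mm high end walls 5 mm in y. Rake home: its axes along the rest's (either way round), grip centre 77 mm above this origin
- dishes: bystander: stack of two lidded clear dishes, 94 mm wide, 32 mm high; origin under its centre
- timer: bystander: black bench timer, 85 mm wide, 93 mm high; origin under its centre
- bottle: bystander: amber bottle, 60 mm wide, 130 mm high; origin under its centre
There are look-alikes about, which are no part of the job. Leave any orange or red look-alike of the part that bears rake_grip alone.

How it is judged:
By the outcome, as a careful person would: the job done as asked, in the order asked, and still so for the second after the job is handed in, with the robot touching nothing.
It also fails if it takes over 48 s, if anything falls off the work surface, if the arm or the gripper's body presses on something with over 40 N, if the wrist force passes 120 N, or if a joint passes its speed limit or range.

### The arm

A 7-joint arm with a two-finger parallel gripper is mounted at the origin on the work surface. World frame = base frame: x ahead of the robot, y to its left, z up, the work surface at z = 0. Lengths are in mm, angles in rad, forces in N, time in s.
With the tool pointing down it reaches from about 400 to 850 mm from the base axis. Payload 6.9 kg.
Tool frame: the origin (TCP) lies at the very end of the fingers, on their centre line; the grasp point (between the pads) lies 19 mm behind it (bot.grip_depth is the distance from the TCP to the grasp point, in mm); x points along the fingers, y is the direction in which the jaws open and shut, and the axes are right-handed (so a half turn about x gives the same grasp; the last joint's range is limited). The gripper opens to 85 mm and grips with 20 to 120 N. Pads are 22 mm wide; open, the fingers measure 114 mm over their backs; the gripper's body (76 mm by 85 mm) begins 54 mm behind the grasp point. The pads swing forward as they close: fully open they stand 13 mm farther back than shut.
Start: joints at [-1.171, 0.507, -0.238, 1.5, 0.126, 1.149, -0.155], TCP at [181.612, 598.021, 231.275] pointing down, gripper open.
Joint ranges: [-3.08, 3.08], [-0.24, 2.05], [-1.43, 1.35], [0, 2.5], [-1.52, 4.66], [0.17, 1.96], [-2.89, 2.89]. Speed limits (rad/s): [2.39, 2.39, 3.14, 3.14, 3.14, 3.14, 3.14].

### API

Orientations are given as a unit quaternion [w, x, y, z].
In Python, from plant import bot gives the robot as it stands. Calls block until the motion is done:
- bot.move_to(position, orientation): joint-space move of the TCP to a pose.
- bot.move_linear(position, rotation=None, velocity=150, stop_force=None): straight line of the TCP; rotation=None keeps the orientation; velocity is the mean speed in mm/s. With stop_force (N) it stops when the force on the tool has changed by that much, and returns True; else False.
- bot.move_joints(angles): joint-space move.
- bot.grip(opening, newtons=None): finger opening in mm; newtons is the grip in N (None keeps the last); returns when the fingers have stopped.
- bot.pause(seconds).
- bot.inverse_kinematics(position, orientation): joint angles nearest the present ones, or None.
- bot.observe(): the state.
- bot.grab_frame(name): name is "scene" or "top" or "wrist"; returns (picture, depth): 420x560x3 uint8, red, green, blue; 420x560 float32, mm along the optical axis (not along the pixel's ray), 0 where there is no reading.
- bot.get_calibration(name): a dict with "intrinsics" (3x3 intrinsics, pixels), "position" and "orientation" of the camera in the world; the wrist camera has in their place "tool_from_camera" (4x4, takes a point from camera to tool coordinates, whose origin is the TCP and whose axes are the tool frame's). Camera axes: x right, y up, looking along -z (the intrinsics and any distortion apply to the point x, -y, -z); pixel columns grow to the right and rows downward; lengths in mm; the calibration is good to about 2 mm. A picture is of the moment at which its call begins: read the wrist's pose just before it. get_calibration takes no time and is no camera call.
A pose or a line that the arm cannot do raises bot.IKError and nothing moves.
- bot.sign_off(): hands the job in, once; it reports no verdict.
The state is a dict: "t": time; "q": joint angles; "joint_vel": joint speeds; "joint_efforts": joint torques, N m; "tcp_pos": TCP position; "ee_rot": TCP orientation; "contact_force": force on the tool from outside, world axes, zero at the start; "wrist_torque": the same for the moment, N m; "gripper_width": finger opening in mm.
Only numpy, scipy, OpenCV 4.12 (cv2) and the standard library are available. Lean on these libraries where they do the work, as an engineer would, in place of code of your own. Each camera call takes 0.05 s, during which the arm holds its last target.

## Working session

There is one attempt and no reset: what is moved stays moved. The work goes in short steps, each a Python script; the robot and the scene stay as the last script left them, time stands still between calls to the robot, and variables do not carry over. Pictures are saved under pics/ and viewed, and the job is handed in when it is done.

```bash
ls; mkdir -p pics
python3 - <<'E'
from plant import bot
import cv2,numpy as np
for n in("scene","top"):
    p,d=bot.grab_frame(n); cv2.imwrite(f"pics/{n}0.png",p[:,:,::-1]); np.save(f"pics/{n}0.npy",d)
    print(n,bot.get_calibration(n))
print(bot.get_calibration("wrist")); o=bot.observe(); print(o)
E
```

```text
pics
scene {'intrinsics': array([[418.48683065,   0.        , 287.21560445],
       [  0.        , 418.48683065, 209.60560669],
       [  0.        ,   0.        ,   1.        ]]), 'position': array([ 875.5702892 , -510.17147429,  594.18070548]), 'orientation': array([0.86593583, 0.41313512, 0.11153001, 0.25891229])}
top {'intrinsics': array([[496.91511048,   0.        , 276.88849592],
       [  0.        , 496.91511048, 200.36421872],
       [  0.        ,   0.        ,   1.        ]]), 'position': array([ 361.1896119 ,   53.66677798, 1004.21928597]), 'orientation': array([ 0.70846992,  0.06008   , -0.0767872 , -0.69897388])}
{'intrinsics': array([[309.01791305,   0.        , 279.34112822],
       [  0.        , 309.01791305, 213.07632923],
       [  0.        ,   0.        ,   1.        ]]), 'tool_from_camera': array([[-7.78076181e-04,  3.13968339e-01, -9.49433134e-01,
        -1.42992408e+02],
       [ 9.99999008e-01, -8.70081940e-04, -1.10724342e-03,
         5.94018836e-02],
       [-1.17372400e-03, -9.49433055e-01, -3.13967351e-01,
        -8.09094144e+01],
       [ 0.00000000e+00,  0.00000000e+00,  0.00000000e+00,
         1.00000000e+00]])}
{'t': 0.1, 'q': array([-1.17049084,  0.50825012, -0.23753361,  1.50101436,  0.12567474,
        1.148895  , -0.15475992]), 'joint_vel': array([ 0.00076415, -0.00217977, -0.00140177, -0.00213797,  0.00153638,
        0.00049697, -0.00022589]), 'joint_efforts': array([-5.74665246e-03, -6.21825385e+01, -2.19512008e+00, -2.50203234e+01,
        1.25319816e-02,  7.74713466e-03,  1.61106857e-05]), 'tcp_pos': array([181.52876057, 597.59683474, 230.5253145 ]), 'ee_rot': array([ 0.69935965,  0.10328458,  0.69952183, -0.10439146]), 'contact_force': array([ 0.18060791, -0.53194766,  0.07484911]), 'wrist_torque': array([ 0.01792398,  0.00151549, -0.01064453]), 'gripper_width': 85.19692149222188}
```

View pics/scene0.png

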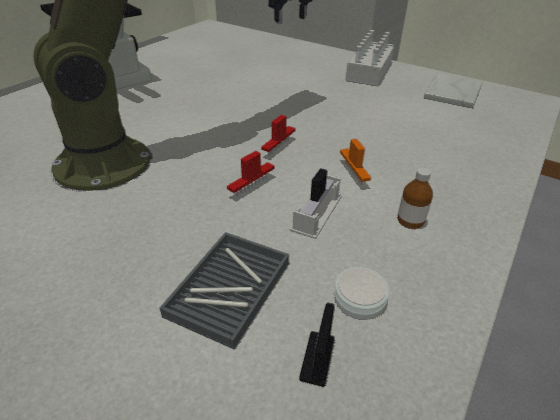

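View pics/top0.png

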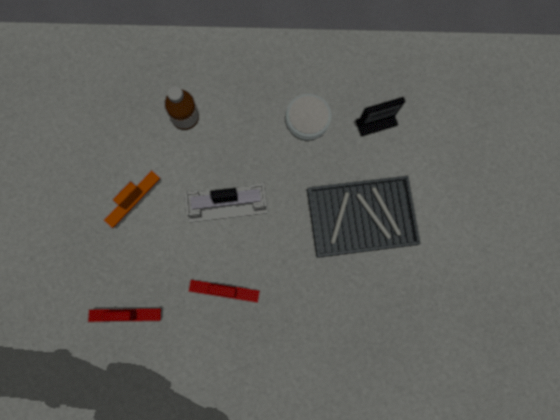

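In the top view, the things that could be taken for the rake are:
- the black grip on the white rest at (224,195)
- an orange look-alike at (130,195)
- a red look-alike at (225,291)
- a red look-alike at (125,315)

The black one on the rest fits the description. The timer is at (380,115). Next I'll crop in close.

```bash
cat > h.py <<'E'
from plant import bot
import cv2,numpy as np
from scipy.spatial.transform import Rotation as R
def rq(q): return R.from_quat([q[1],q[2],q[3],q[0]])
def cam(n,obs=None):
    c=bot.get_calibration(n); K=c["intrinsics"]
    if n=="wrist":
        T=c["tool_from_camera"]; o=obs or bot.observe(); r=rq(o["ee_rot"]).as_matrix()
        return K, r@T[:3,:3], r@T[:3,3]+o["tcp_pos"]
    return K, rq(c["orientation"]).as_matrix(), np.array(c["position"])
def onz(C,u,v,z):
    K,M,p=C; d=M@np.array([(u-K[0,2])/K[0,0],-(v-K[1,2])/K[1,1],-1]); s=(z-p[2])/d[2]; return p+s*d
def proj(C,P):
    K,M,p=C; c=M.T@(np.asarray(P)-p); return K[0,0]*c[0]/-c[2]+K[0,2], K[1,1]*c[1]/c[2]+K[1,2]
E
python3 - <<'E'
from h import *
p=cv2.imread("pics/top0.png"); p=np.clip(p*1.8,0,255).astype(np.uint8)
cv2.imwrite("pics/tc1.png",cv2.resize(p[165:270,295:430],None,fx=5.5,fy=5.5,interpolation=cv2.INTER_CUBIC))
cv2.imwrite("pics/tc2.png",cv2.resize(p[170:230,175:280],None,fx=7,fy=7,interpolation=cv2.INTER_CUBIC))
C=cam("top")
for n,u,v,z in [("grip",224,195,104),("tray",363,216,26),("rest",228,202,40),("dish",308,117,32),("bottle",180,105,60),("timer",380,115,0)]: print(n,onz(C,u,v,z).round())
E
```

```text
grip [547. 131. 104.]
tray [ 524. -141.   26.]
rest [546. 128.  40.]
dish [729. -31.  32.]
bottle [738. 228.  60.]
timer [ 749. -188.    0.]
```

```bash
sleep 1
```

```text
(no output)
```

View pics/tc1.png

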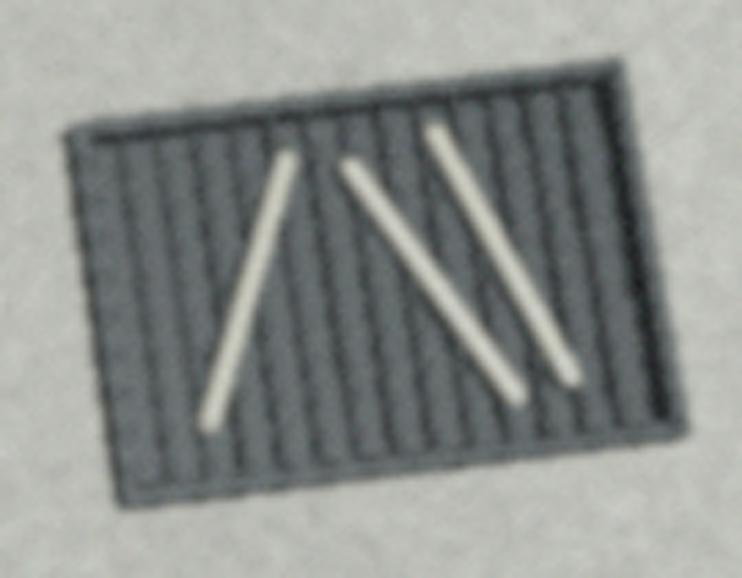

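View pics/tc2.png

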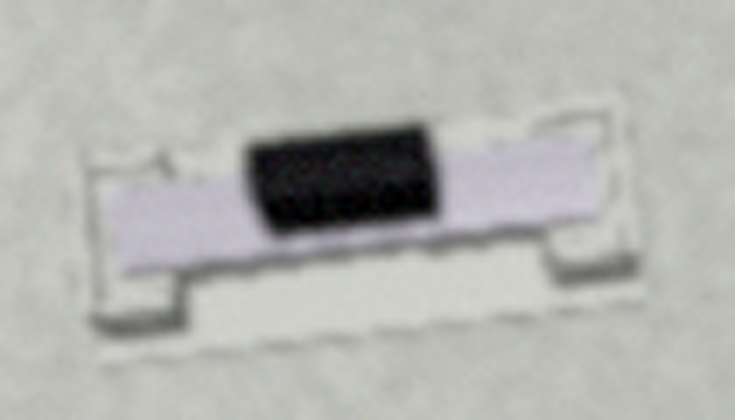

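```bash
cat >> h.py <<'E'
def qd(yaw):
    # tool x down, tool y at yaw in plane
    x=np.array([0,0,-1.]); y=np.array([np.cos(yaw),np.sin(yaw),0]); q=R.from_matrix(np.c_[x,y,np.cross(x,y)]).as_quat()
    return [q[3],q[0],q[1],q[2]]
E
python3 - <<'E'
from h import *
C=cam("top")
f=lambda u,v,z:onz(C,295+(u+.5)/5.5-.5,165+(v+.5)/5.5-.5,z)
c=[f(*a,26) for a in[(68,130),(622,62),(690,432),(120,505)]]
TL,TR,BR,BL=c; print(np.round(c,1)); print(np.mean(c,0))
n=np.linalg.norm
print("len",[n(a-b).round(1) for a,b in((TL,TR),(BL,BR),(TL,BL),(TR,BR))])
e=(TR-TL)+(BR-BL); print("yaw of -y",np.arctan2(e[1],e[0])+np.pi/2)
e=(TL-BL)+(TR-BR); print("yaw of x",np.arctan2(e[1],e[0]))
m=np.mean(c,0);yaw=np.arctan2(e[1],e[0])
for a,b in[((288,155),(208,428)),((350,162),(520,398)),((434,130),(575,380))]:
    A=f(*a,18)-m;B=f(*b,18)-m
    Rm=np.array([[np.cos(yaw),np.sin(yaw)],[-np.sin(yaw),np.cos(yaw)]])
    print("rod",(Rm@A[:2]).round(),(Rm@B[:2]).round(),n(A-B))
g=lambda u,v,z:onz(C,175+(u+.5)/7-.5,170+(v+.5)/7-.5,z)
b=[g(*a,50) for a in[(108,187),(594,135),(603,215),(122,277)]]; print(np.round(b,1),np.mean(b,0)); e=b[1]-b[0]+b[2]-b[3]; print(np.arctan2(e[1],e[0])+np.pi/2, n(e)/2)
t=[g(*a,104) for a in[(248,148),(425,125)]]; print(np.round(t,1))
for y in(1.57+.1,.1-1.57,.1,.1+3.14): print(qd(y))
o=bot.observe(); print("now tool y yaw",np.arctan2(*rq(o["ee_rot"]).as_matrix()[[1,0],1]))
for P,yaw in(([547,131,250],.1),([547,131,250],3.24),([524,-141,150],.1+1.57),([524,-141,150],.1-1.57)):
    print(bot.inverse_kinematics(P,qd(yaw)))
E
```

```text
[[ 579.4  -28.9   26. ]
 [ 608.6 -234.8   26. ]
 [ 471.3 -254.    26. ]
 [ 442.3  -47.5   26. ]]
[ 525.42171133 -141.31786295   26.        ]
len [np.float64(207.9), np.float64(208.6), np.float64(138.3), np.float64(138.6)]
yaw of -y 0.14032846748973227
yaw of x 0.136923596360771
rod [51. 23.] [-45.  68.] 106.31595591053687
rod [46.  1.] [-48. -47.] 105.89763230745429
rod [ 54. -32.] [-44. -68.] 105.00067445212706
[[554.1 201.8  50. ]
 [571.2  66.6  50. ]
 [548.4  63.7  50. ]
 [528.7 196.8  50. ]] [550.60582399 132.22407408  50.        ]
0.13612273434370414 135.37505360499304
[[554.3 157.1 104. ]
 [561.3 110.6 104. ]]
[np.float64(0.7062370971936727), np.float64(-0.03505941453383043), np.float64(0.7062370971936727), np.float64(0.03505941453383043)]
[np.float64(0.03562179888221223), np.float64(0.706208954520116), np.float64(0.03562179888221223), np.float64(-0.706208954520116)]
[np.float64(0.5243647148328223), np.float64(0.47438554556214396), np.float64(0.5243647148328222), np.float64(-0.47438554556214396)]
[np.float64(-0.4748029607781767), np.float64(0.5239867826923472), np.float64(-0.4748029607781767), np.float64(-0.5239867826923472)]
now tool y yaw 1.2760320104273082
[-0.4465009   0.39961808  0.24974257  1.64270325 -0.1074181   1.11273934
 -0.06806816]
[ 0.08339677  0.42565867 -0.54545282  1.63567005  0.23724492  1.14691245
  2.71934587]
[ 0.1385787   0.46190257  0.11677147  1.83691555 -0.0693679   0.84669016
  1.95920278]
[-0.24451512  0.55570809  0.7246442   1.84164783 -0.45605024  0.91740313
 -0.77987388]
```

Run:
```python
from h import *
bot.move_to([550.6,132.2,230],qd(0.137))
o=bot.observe(); p,d=bot.grab_frame("wrist"); cv2.imwrite("pics/w1.png",p[:,:,::-1]); np.save("pics/w1.npy",d)
import pickle; pickle.dump(o,open("w1.pkl","wb")); print(o["t"],o["tcp_pos"],np.arctan2(*rq(o["ee_rot"]).as_matrix()[[1,0],1]))
C=cam("wrist",o); print(proj(C,[550.6,132.2,104]))
```

```text
2.2333 [550.30336877 133.85387877 229.85685466] 0.13969166488770188
(np.float64(279.4633563257262), np.float64(206.69202360117728))
```

View pics/w1.png

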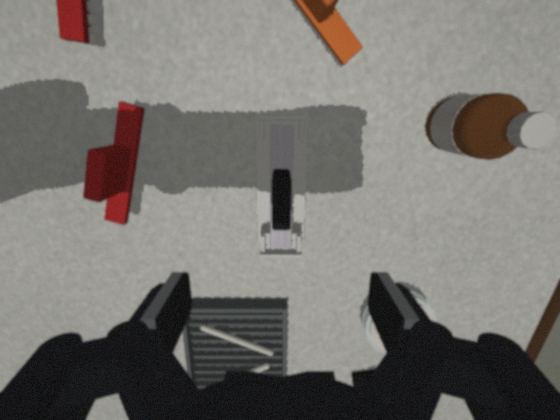

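Run:
```python
from h import *
p=cv2.imread("pics/w1.png"); p=np.clip(p*1.5,0,255).astype(np.uint8)
cv2.imwrite("pics/w1c.png",cv2.resize(p[110:265,240:325],None,fx=3.8,fy=3.8,interpolation=cv2.INTER_CUBIC))
```

```text
(no output)
```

View pics/w1c.png

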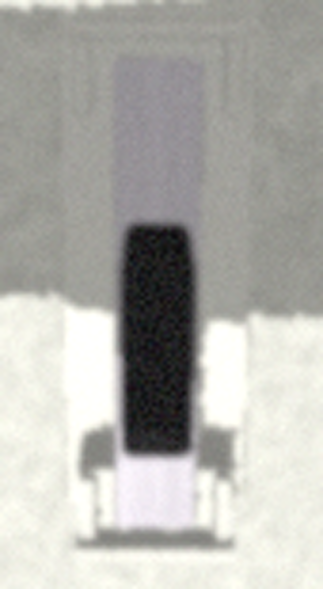

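Run:
```python
from h import *
import pickle; o=pickle.load(open("w1.pkl","rb")); C=cam("wrist",o)
g=lambda u,v,z:onz(C,240+(u+.5)/3.8-.5,110+(v+.5)/3.8-.5,z)
b=[g(*a,50) for a in[(114,55),(203,55),(198,528),(117,528)]]; print(np.round(b,1),np.mean(b,0)); e=b[0]-b[3]+b[1]-b[2]; print(np.arctan2(e[1],e[0])-np.pi/2, np.linalg.norm(e)/2)
print(g(158.5,452,104),g(158.5,226,77))
```

```text
[[530.9 200.3  50. ]
 [554.2 203.6  50. ]
 [573.9  68.2  50. ]
 [549.7  64.8  50. ]] [552.19328606 134.22787351  50.        ]
0.14069295872833543 136.87810203172438
[555.32935506 111.33394401 104.        ] [548.23329872 161.73310122  77.        ]
```

Run:
```python
from h import *
q=qd(0.139)
bot.grip(50)
bot.move_linear([551.8,134,130],q,velocity=150)
r=bot.move_linear([551.8,134,60],q,velocity=100,stop_force=15)
o=bot.observe(); print(r,o["t"],o["tcp_pos"],o["contact_force"])
bot.grip(10,100)
o=bot.observe(); print(o["t"],o["tcp_pos"],o["gripper_width"],o["contact_force"])
p,d=bot.grab_frame("scene"); cv2.imwrite("pics/s2.png",cv2.resize(p[100:280,200:440,::-1],None,fx=3.3,fy=3.3))
```

```text
False 4.3917 [552.27104046 134.04271972  60.56302266] [-0.03507261 -0.72355452  0.15571136]
4.7833 [552.28354512 134.11040997  60.76469174] 16.76175917684071 [-0.61473696  0.21610624  6.30681257]
```

View pics/s2.png

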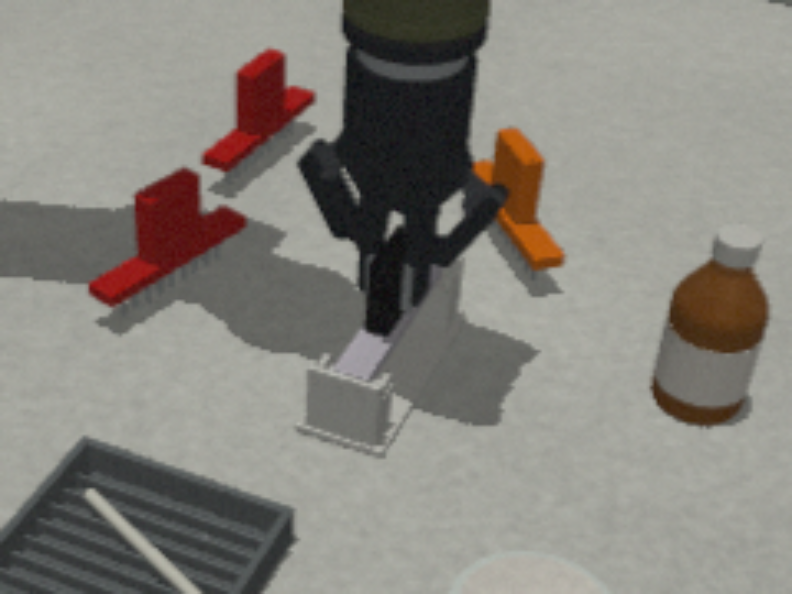

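```bash
cat >> h.py <<'E'
TY=0.139; TC=np.array([525.4,-141.3])
def tr(x,y,z):
    c,s=np.cos(TY),np.sin(TY); return [TC[0]+c*x-s*y, TC[1]+s*x+c*y, z]
QT=qd(TY+np.pi/2)
def tray_xy(P):
    c,s=np.cos(TY),np.sin(TY); d=np.asarray(P)[:2]-TC; return np.array([c*d[0]+s*d[1],-s*d[0]+c*d[1]])
E
python3 - <<'E'
from h import *
bot.move_linear([551.8,134,150],qd(.139),velocity=150)
bot.move_to(tr(0,88,120),QT)
o=bot.observe(); print(o["t"],o["q"].round(2),o["tcp_pos"],tray_xy(o["tcp_pos"]),o["gripper_width"],o["contact_force"])
p,d=bot.grab_frame("scene"); cv2.imwrite("pics/s3.png",cv2.resize(p[100:350,130:440,::-1],None,fx=2.4,fy=2.4))
p,d=bot.grab_frame("wrist"); cv2.imwrite("pics/w3.png",p[:,:,::-1])
E
```

```text
7.025 [ 0.21  0.47 -0.21  1.94  0.14  0.75  1.62] [513.22138994 -53.67978134 119.67008079] [7.88812723e-02 8.84625064e+01] 17.140225533430055 [-0.11767028  0.14704595 -2.11204684]
```

View pics/s3.png

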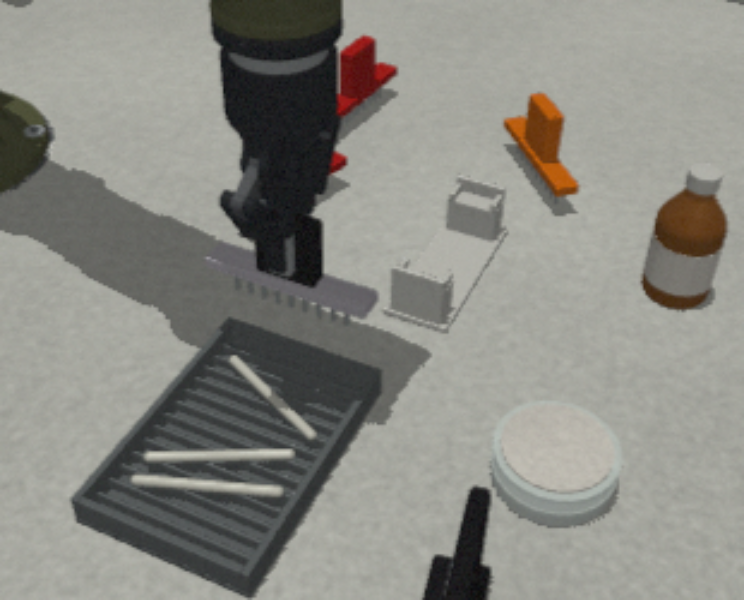

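View pics/w3.png

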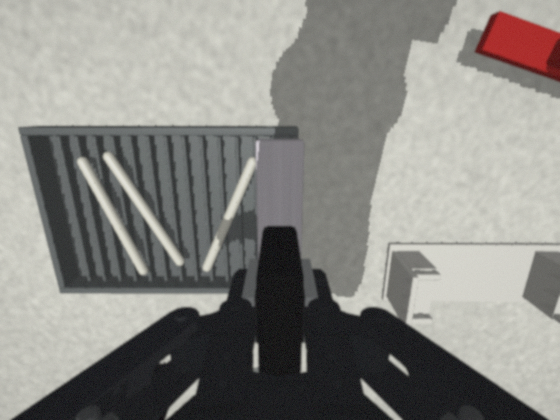

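The rake is held upright and its bar runs parallel to the grooves. All three rods are clear of the +y strip, so I'll descend there and sweep.

Run:
```python
from h import *
r=bot.move_linear(tr(0,88,64),QT,velocity=100,stop_force=15)
o=bot.observe(); print(r,o["t"],o["tcp_pos"],o["contact_force"])
dz=o["tcp_pos"][2]-64
zc=60.3-dz
r=bot.move_linear(tr(0,88,zc),QT,velocity=20,stop_force=8)
o=bot.observe(); print(r,o["t"],zc,o["tcp_pos"],o["contact_force"])
if not r:
    for y in(20,-30):
        r=bot.move_linear(tr(0,y,zc),QT,velocity=50,stop_force=20)
        o=bot.observe(); print(r,o["t"],o["tcp_pos"],tray_xy(o["tcp_pos"]),o["contact_force"])
        p,d=bot.grab_frame("wrist"); cv2.imwrite(f"pics/w4_{y}.png",p[:,:,::-1])
        if r: break
p,d=bot.grab_frame("scene"); cv2.imwrite("pics/s4.png",cv2.resize(p[150:400,130:440,::-1],None,fx=2.4,fy=2.4))
```

```text
False 7.8333 [513.49867095 -54.02051724  64.26637474] [ 0.8676341   0.15391182 -0.81961302]
False 8.1833 60.0336252621225 [513.26998339 -54.21281988  60.20121337] [-0.01503571  0.14004412 -1.49991987]
False 9.6917 [ 522.56647758 -121.20966881   60.01220268] [-0.022621   20.28915338] [ 0.18238101  0.5235129  -0.67796544]
False 10.8917 [ 529.54629771 -170.52429958   60.0216277 ] [  0.05719747 -29.51691378] [ 0.37528405 -0.12136419 -2.06910169]
```

View pics/s4.png

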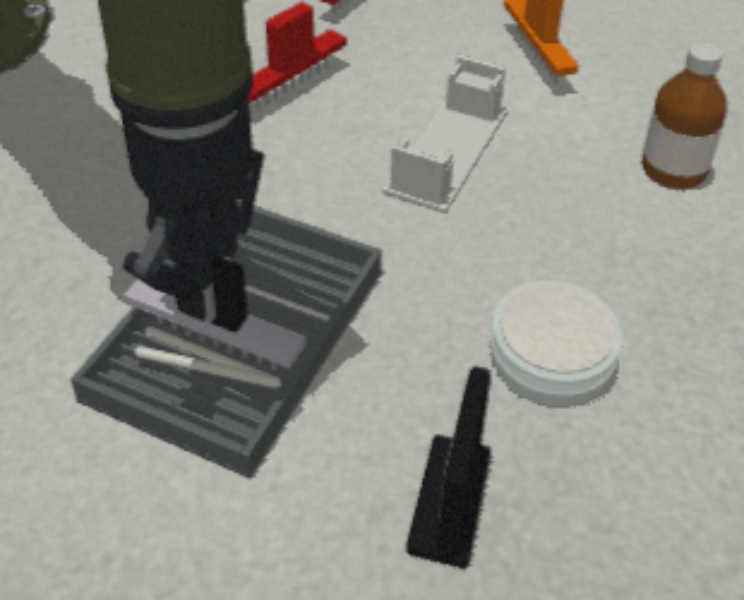

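The first rod has dropped into a groove behind the rake, and the second is turning into line. I'll carry on.

```bash
python3 - <<'E'
from h import *
zc=60.2
for y in(-55,-84):
    r=bot.move_linear(tr(0,y,zc),QT,velocity=40,stop_force=20)
    o=bot.observe(); print(r,o["t"],o["tcp_pos"][2],tray_xy(o["tcp_pos"]),o["contact_force"])
    p,d=bot.grab_frame("scene"); cv2.imwrite(f"pics/s5_{-y}.png",cv2.resize(p[180:360,140:310,::-1],None,fx=3,fy=3))
    if r: break
E
python3 -c "
import cv2,numpy as np
cv2.imwrite('pics/s5.png',cv2.resize(np.hstack([cv2.imread('pics/s5_55.png'),cv2.imread('pics/s5_84.png')]),None,fx=.78,fy=.78))"
```

```text
False 11.7667 60.108272395871595 [-4.46084650e-02 -5.47951528e+01] [-0.04860763  0.34753728 -0.87471233]
False 12.6917 60.15879851456414 [ 3.67861325e-02 -8.36761743e+01] [ 0.03901679 -0.72981755 -1.88901487]
```

View pics/s5.png

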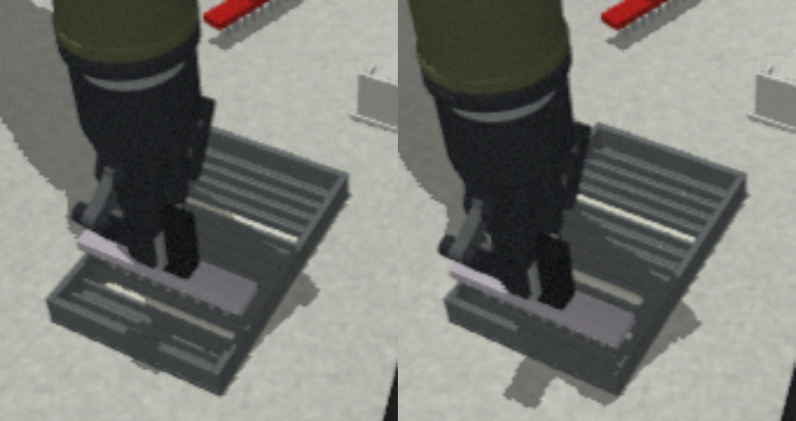

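Two rods lie behind the rake in grooves, and the third is hidden under the bar. I'll lift the rake and move it aside to look.

Run:
```python
from h import *
bot.move_linear(tr(0,-84,125),QT,velocity=150)
bot.move_linear([540,40,155],None,velocity=250)
o=bot.observe(); print(o["t"])
p,d=bot.grab_frame("top"); cv2.imwrite("pics/t6.png",cv2.resize(np.clip(p[165:270,295:430,::-1]*1.8,0,255).astype(np.uint8),None,fx=5.5,fy=5.5,interpolation=cv2.INTER_CUBIC))
p,d=bot.grab_frame("scene"); cv2.imwrite("pics/s6.png",cv2.resize(p[225:350,150:300,::-1],None,fx=4.5,fy=4.5,interpolation=cv2.INTER_CUBIC))
np.save("pics/s6d.npy",d)
```

```text
14.5417
```

View pics/t6.png

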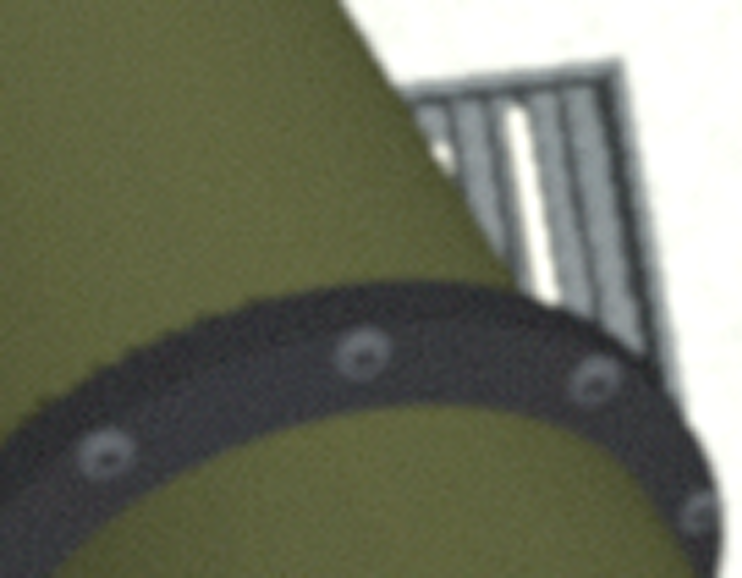

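View pics/s6.png

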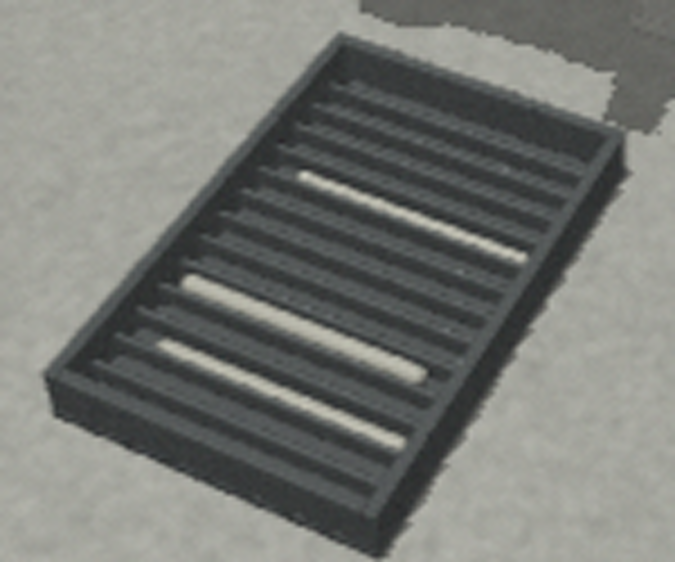

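The middle rod looks thicker than the other two, so it may not be fully down. I'll check its height in the depth image.

Run:
```python
from h import *
d=np.load("pics/s6d.npy"); C=cam("scene"); K,M,p=C
def w(u,v):
    z=d[v,u]; return p+M@(z*np.array([(u-K[0,2])/K[0,0],-(v-K[1,2])/K[1,1],-1]))
for a,b in[((303,176),(523,259)),((190,284),(420,376)),((165,346),(402,442))]:
    print()
    for t in np.linspace(.03,.97,7):
        u=150+(a[0]+t*(b[0]-a[0]))/4.5; v=225+(a[1]+t*(b[1]-a[1]))/4.5
        best=[w(int(round(u)),int(round(v))+k) for k in(-1,0,1)]
        print([np.r_[tray_xy(x),x[2]].round(1).tolist() for x in best])
```

```text
[[-39.0, 33.1, 11.4], [-37.8, 31.1, 11.1], [-35.0, 27.0, 13.6]]
[[-23.4, 32.5, 11.0], [-22.0, 30.3, 11.1], [-19.2, 26.0, 13.9]]
[[-7.4, 34.8, 10.8], [-6.0, 32.4, 11.1], [-5.2, 30.9, 10.2]]
[[10.4, 33.6, 12.3], [11.1, 32.3, 11.2], [12.2, 30.3, 11.0]]
[[25.7, 32.6, 12.5], [26.1, 31.8, 10.8], [28.2, 28.1, 12.8]]
[[41.8, 33.5, 11.3], [42.5, 32.1, 10.5], [44.9, 27.7, 13.4]]
[[58.2, 33.5, 11.3], [59.1, 31.7, 10.9], [61.3, 27.5, 13.7]]

[[-47.9, -35.8, 11.3], [-46.6, -37.7, 11.3], [-47.1, -37.7, 8.4]]
[[-31.6, -35.2, 11.0], [-31.3, -35.9, 9.1], [-30.1, -37.7, 9.1]]
[[-16.2, -33.6, 9.2], [-15.1, -35.3, 9.0], [-13.4, -37.8, 9.9]]
[[1.3, -34.8, 11.7], [2.1, -36.2, 11.1], [1.8, -36.2, 8.1]]
[[18.2, -36.0, 11.4], [19.1, -37.5, 10.9], [18.8, -37.5, 7.9]]
[[34.0, -35.8, 11.7], [35.0, -37.5, 11.5], [34.3, -36.8, 7.6]]
[[49.1, -34.9, 11.0], [49.9, -36.3, 10.3], [50.7, -37.8, 9.9]]

[[-39.9, -65.6, 10.6], [-38.8, -67.2, 10.2], [-36.2, -70.4, 12.6]]
[[-23.2, -65.8, 11.9], [-23.7, -65.7, 8.8], [-19.7, -70.5, 14.0]]
[[-6.8, -63.5, 10.2], [-4.8, -66.1, 11.8], [-3.7, -67.8, 11.7]]
[[10.1, -64.8, 10.6], [11.3, -66.7, 10.7], [13.6, -69.8, 13.1]]
[[26.0, -64.9, 11.7], [27.1, -66.6, 11.7], [27.6, -67.7, 10.5]]
[[42.0, -62.8, 10.3], [43.1, -64.5, 10.4], [45.1, -67.7, 12.8]]
[[58.0, -63.9, 10.4], [59.1, -65.8, 10.7], [60.2, -67.7, 10.9]]
```

All three rods have their tops at about 11–12 mm, in grooves +35, -35 and -63 mm. An unseated rod's top would be at 22 mm, so all three are down. Now I'll put the rake back.

Run:
```python
from h import *
q=qd(0.139)
bot.move_to([551.8,134,150],q)
bot.move_linear([551.8,134,85],q,velocity=120)
o=bot.observe(); print(o["t"],o["tcp_pos"],o["gripper_width"])
p,d=bot.grab_frame("scene"); cv2.imwrite("pics/s7.png",cv2.resize(p[140:260,250:390,::-1],None,fx=5,fy=5,interpolation=cv2.INTER_CUBIC))
```

```text
16.6583 [552.22412033 133.88550929  85.44433833] 17.208155555251786
```

View pics/s7.png

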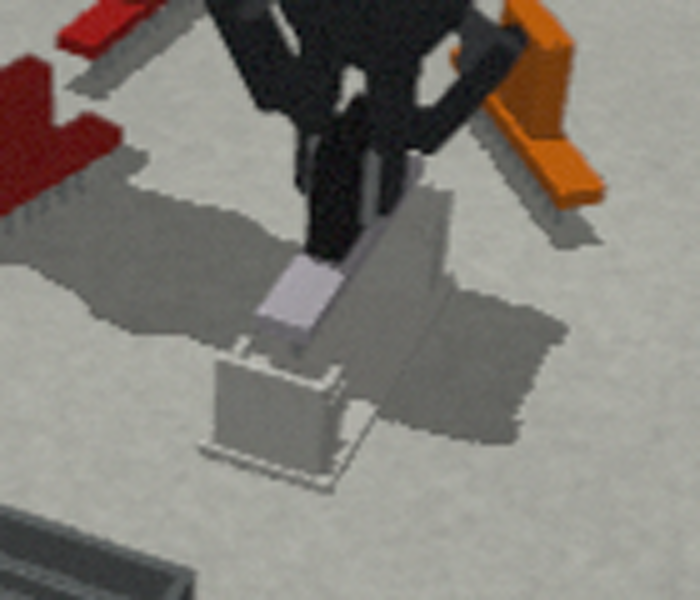

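The bar lines up with the rest and sits between the lips. I'll lower it.

Run:
```python
from h import *
q=qd(0.139)
bot.move_linear([551.8,134,65],q,velocity=60,stop_force=12)
r=bot.move_linear([551.8,134,59],q,velocity=15,stop_force=5)
o=bot.observe(); print(r,o["t"],o["tcp_pos"],o["contact_force"])
bot.grip(50)
o=bot.observe(); print(o["t"],o["tcp_pos"],o["contact_force"],o["gripper_width"])
z=o["tcp_pos"][2]
bot.move_linear([551.8,134,160],q,velocity=120)
bot.move_joints([-1.171, 0.507, -0.238, 1.5, 0.126, 1.149, -0.155])
print(bot.observe()["t"])
p,d=bot.grab_frame("top"); np.save("pics/t8.npy",d)
p=np.clip(p[:,:,::-1]*1.6,0,255).astype(np.uint8)
cv2.imwrite("pics/t8.png",cv2.resize(p[160:265,180:430],None,fx=3.2,fy=3.2,interpolation=cv2.INTER_CUBIC))
p,d=bot.grab_frame("scene"); cv2.imwrite("pics/s8.png",cv2.resize(p[140:350,150:400,::-1],None,fx=2.8,fy=2.8,interpolation=cv2.INTER_CUBIC))
```

```text
True 17.55 [552.11243886 134.03893424  60.7763158 ] [-0.19483142  0.12256467  5.34997188]
17.9667 [551.16480419 133.93569388  59.73338725] [ 0.58033427  0.63071222 -0.27816386] 50.1806646114673
21.0917
```

View pics/t8.png

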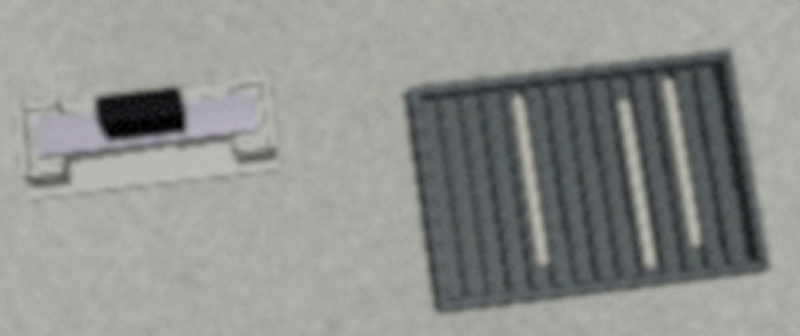

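View pics/s8.png

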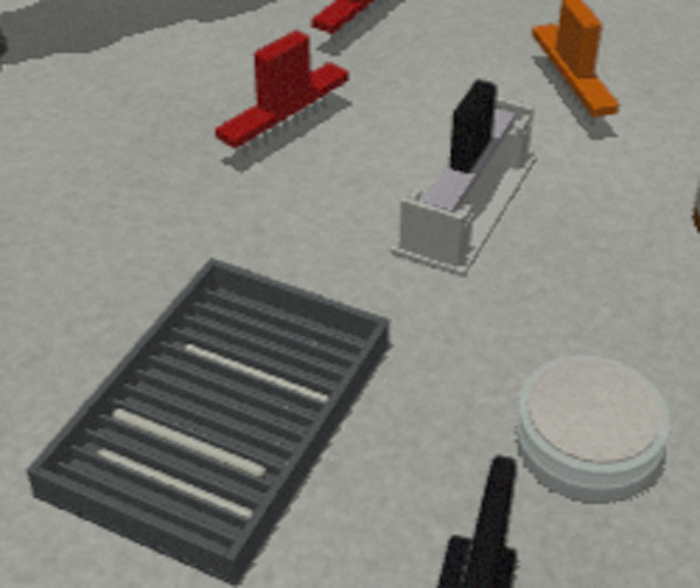

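Run:
```python
from h import *
C=cam("top"); d=np.load("pics/t8.npy"); K,M,p=C
for a,b in[((519,97),(543,265)),((625,98),(651,266)),((668,79),(696,245))]:
    z=[]
    for t in np.linspace(.1,.9,12):
        u=180+(a[0]+t*(b[0]-a[0])+.5)/3.2-.5; v=160+(a[1]+t*(b[1]-a[1])+.5)/3.2-.5
        i,j=int(round(u)),int(round(v)); D=d[j,i]; z.append((p+M@(D*np.array([(i-K[0,2])/K[0,0],-(j-K[1,2])/K[1,1],-1])))[2])
    e=[tray_xy(onz(C,180+(c[0]+.5)/3.2-.5,160+(c[1]+.5)/3.2-.5,12)).round(1) for c in(a,b)]
    print(e,np.round(z,1))
```

```text
[array([59.6, 31.6]), array([-49.,  33.])] [ 8.5 13.3 12.6 12.  12.9 11.3 12.9 10.6 12.8 10.2  9.  11. ]
[array([ 50.6, -36.1]), array([-58.1, -34.5])] [16.1 11.8 14.1 11.9  9.7  8.4 11.1 13.2  9.9 10.3 12.9 10.9]
[array([ 59.5, -65.8]), array([-48.6, -65.1])] [11.9 13.1 13.1 11.3  7.9 10.4 12.4  9.7 10.1 13.1 13.2 14.8]
```

All three rods measure about 11.5 mm at the top from both cameras, each in its own groove (centres +35, -35 and -63 mm). The rake stands upright on its rest, so I'm handing in.

```bash
python3 -c "
from plant import bot
bot.sign_off()"
```

```text
the job is handed in; nothing more can be done
```

The three rods now lie in grooves of their own, all the way down, and the rake is back upright on its rest. I handed the job in at about 21 s. I took the rake by its black grip and made one sweep along the tray's y, with the tine tips about 1.5 mm above the ridges.

- **Rods:** both cameras put the rod tops at about 11–12 mm on average, against 12 mm when seated and 22 mm when lying on the ridges. Single depth readings scatter by a few mm. The rods are in the grooves at +35, -35 and -63 mm.
- **One doubtful look:** the rod in the -35 mm groove looked thicker than the others in the scene view. Depth from both cameras agreed it is seated; it rests against the far side of its groove.
- **Rake:** it touched down at the same height as it was grasped (60.8 mm), and it stood within the rest's lips after release.
- **Forces and bystanders:** the tool force readings I took stayed under about 7 N. The gripper did not touch the rods, and I left the look-alikes and the other things on the bench alone.

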